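Release the syringe pump's pusher block and slide it back home

TASK

The syringe pump has finished its run and the spent syringe is already out: make room for the fresh one by pressing down the blue release pad on the black pusher block and, keeping it pressed, pushing the block back along its guide rods, away from the syringe cradle, until it is fully home against the end plate. Then let the pad spring up again so that the block is locked there. Do not shove the pump about, and leave the fresh syringe, the beaker, the wash bottle and the lamp holder where they are.

Things in the scene. Friction and masses are not known exactly. Their poses are not given: they have to be found in the camera images.
- pump: White bench syringe pump, loose, 3.3 kg, on rubber feet (about 25 N sideways shifts it). Origin: centre of its underside, on the bench. Housing 150 mm (x) by 330 mm (y), top 78 mm up. Two steel guide rods and a drive screw (axes 110 mm up) run along its y over the deck; the control panel is on its -x side, the syringe cradle at its -y end, the home end plate at +y.
- pusher (a joint): Travel of the black pusher block along the pump's +y (m): 0 = nearest the cradle, 0.120 = fully home on the end plate. Block 92 mm (x) by 56 mm (y), 82 to 132 mm up, centre at pump x 0, y -12 mm + joint value. Slides with about 2 N when released. With the release up, a sprung half nut in the screw's 8 mm saw-tooth thread stops it within 8 mm going back (+y); forward (-y) it clicks at 10 N.
- release (a joint): How far the blue release pad is pressed down (m): 0 = up, nut engaged; 0.008 = fully down. From about 0.004 the nut is clear of the screw and the block slides freely. Spring: 3 N at the top, 7 N fully down; it springs up when let go. At the start it may stand up to 3 mm down, if the nut rests on a tooth.
- release_top (a point): Centre of the top of the blue release pad, 144 mm above the bench when the pad is up. Pad 56 mm (pump x) by 30 mm (pump y, the travel), with white ribs, on top of the black pusher block; the point moves with the pad and the block.
- pusher_rest (a point): Top edge, at mid width, of the finger rest: a black wall on the block, 74 mm wide, 10 mm thick, behind the pad on its home (+y) side, its face square to the travel and 17 mm from the pad's centre. 150 mm above the bench: 6 mm over the raised pad, 14 mm over the pressed pad, so a fingertip pressing the pad can push on it.
- syringe: Fresh 20 ml syringe, loose, lying on the bench in front of the pump (its -x side): clear barrel 20 mm thick, 180 mm long along its own y, red cap at -y, white plunger at +y. Origin: on the bench under the middle of its length.
- beaker: Glass beaker, loose, 74 mm wide and 95 mm high, with two electrodes standing in it up to 148 mm. Origin: centre of its foot.
- wash_bottle: White wash bottle, loose, 74 mm wide, with a red cap and a bent spout up to 235 mm high that reaches 63 mm out along its own x. Origin: centre of its foot.
- lamp_holder: Clear acrylic lamp holder, loose, 68 mm (x) by 100 mm (y), with a small bulb and two blue plugs up to 73 mm high. Origin: centre of its underside.
- cradle (a point): Top centre of the grey V-shaped syringe cradle on the pump's deck (empty), at pump y -107 mm, 114 mm up; cradle 70 mm (x) by 85 mm (y). Beside it, at pump x +50 mm, a post with a black barrel clamp that reaches over the cradle, 173 mm high.
- end_plate (a point): Middle of the top edge of the face of the aluminium end plate, the home stop, at pump y +137 mm, 130 mm up; the plate is 110 mm wide (x) and 14 mm thick.

How it is judged:
By the outcome, as a careful person would: the job done as asked, in the order asked, and still so for the second after the job is handed in, with the robot touching nothing.
It also fails if it takes over 29 s, if anything falls off the work surface, if the arm or the gripper's body presses on something with over 40 N, if the wrist force passes 120 N, or if a joint passes its speed limit or range.

ROBOT

A 6-joint arm with a two-finger parallel gripper is mounted at the origin on the work surface. World frame = base frame: x ahead of the robot, y to its left, z up, the work surface at z = 0. Lengths are in mm, angles in rad, forces in N, time in s.
With the tool pointing down it reaches from about 275 to 750 mm from the base axis. Payload 10.2 kg.
Tool frame: the origin (TCP) lies where the fingers leave the gripper's body, on its centre line; the fingertips stand 73 mm ahead of it and the grasp point (between the pads) lies 54 mm ahead of it (ctrl.tip_extent is the z of the fingertips in the tool frame, in mm); z points along the fingers, y is the line along which they close (so a half turn about z gives the same grasp; the last joint's range is limited). The gripper opens to 85 mm and grips with 20 to 120 N. Pads are 22 mm wide; open, the fingers measure 114 mm over their backs; the gripper's body (76 mm by 85 mm) begins 54 mm behind the grasp point. The pads swing forward as they close: fully open they stand 13 mm farther back than shut.
Start: joints at [1.02, 0.313, 1.498, -0, 1.331, -0.223], TCP at [169.043, 497.048, 303.894] pointing down, gripper open.
Joint ranges: [-2.94, 2.94], [-0.97, 2.17], [0.19, 2.56], [-1.23, 4.37], [0.02, 3.11], [-2.88, 2.88]. Speed limits (rad/s): [2.39, 2.39, 3.01, 3.14, 3.14, 3.14].

INTERFACE

Orientations are given as a unit quaternion [w, x, y, z].
In Python, from rig import readout, cams, order, ctrl gives the robot as it stands.
- The arm moves only by the shell command python3 -m handwheel 'ROWS' [OPENING] [FORCE]. ROWS is a JSON list that holds a single list of rows (three levels of brackets), with 1 to 8 rows, each of 6 numbers: dx, dy, dz in a scale on which 1.0 is 600 mm, then a rotation vector rx, ry, rz in parts of the range, where 1.0 means 2 rad; each row is the pose to reach, as a shift and turn from the pose commanded when the command began, along the tool's axes at that moment; what a row does not reach only later rows make up. A row lasts 1/10 s, in which the tool goes at most 50 mm and 0.15 rad, less where a joint would pass 70% of its speed; a pose out of reach is approached as far as the arm can. OPENING is the opening from 0.0 (shut) to 1.0 (fully open), set as the command begins (- or left out keeps the last). The fingers move at their own pace and stop on an object; FORCE is the grip in N (left out, the last holds). Time passes only in rows, so rows that do not move let the fingers close. It prints the time, the measured TCP pose, the force, the opening and the grip force at its end. Input that does not fit is refused with a message, and nothing moves.
- readout.sense(): the state, without advancing time (a new reading comes with each control period).
- cams.capture(name): name is "scene" or "top" or "wrist"; returns (picture, depth): 400x640x3 uint8, red, green, blue; 400x640 float32, mm along the optical axis (not along the pixel's ray), 0 where there is no reading.
- cams.calibration(name): a dict with "fx", "fy", "cx", "cy" (pixels), "position" and "attitude" of the camera in the world. Camera axes: x right, y down, z forward; pixel columns grow to the right and rows downward; lengths in mm; the calibration is good to about 2 mm. A picture is of the moment at which its call begins: read the wrist's pose just before it. calibration takes no time and is no camera call; for the wrist camera it gives the pose at the moment of the call.
- order.finish_job(): hands the job in; it is judged then, once.
Trained networks look in the newest picture that a camera, given by its name, has taken for a name from the list of things; names that differ only in an ending like _2 or _b are one class to them, and where a whole thing is asked for, a point or a joint stands for the part that bears it (a point fixed in the world has none). Each returns a list of dicts, best first, with "p" (0 to 1); they miss things now and then, are a little off and sometimes report something else, mostly with a low value. They report only what shows in the picture. A call takes as long as a camera call.
- cams.trace(target, camera): "pixels" (400x640 bool, what is visible of it) and "bbox" ([left, top, right, bottom] in pixels, round what is visible of it).
- cams.spot_point(target, camera): "uv" ([column, row] in pixels: a listed point, or the origin of a listed thing).
The state is a dict: "time_s": time; "joints": joint angles; "dq": joint speeds; "tau": joint torques, N m; "eef_pos": TCP position; "ee_rot": TCP orientation; "force": force on the tool from outside, world axes, zero at the start; "wrist_torque": the same for the moment, N m; "grip_width": opening from 0.0 (shut) to 1.0 (fully open); "grip_force": force on a finger pad.
Only numpy, scipy, OpenCV 4.12 (cv2) and the standard library are available. Lean on these libraries where they do the work, as an engineer would, in place of code of your own. Each camera call takes 0.05 s, during which the arm holds its last target. There are 200 camera calls.

## Working session

There is one attempt and no reset: what is moved stays moved. The work goes in short steps, Python scripts to look and compute and a shell command to move; the robot and the scene stay as the last step left them, time stands still between calls to the robot, and variables do not carry over. Pictures are saved under pics/ and viewed, at most 10 in all, crops included, and the job is handed in when it is done.

```bash
mkdir -p pics; ls; cat > h.py <<'E'
import numpy as np,cv2
from scipy.spatial.transform import Rotation as R
from rig import readout,cams,order,ctrl
def rot(q): return R.from_quat([q[1],q[2],q[3],q[0]]).as_matrix()
def att(c):
    a=np.array(c["attitude"]); return a if a.shape==(3,3) else rot(a)
def world(c,d,uv):
    u,v=uv; r=3; i,j=int(round(v)),int(round(u))
    p=d[max(i-r,0):i+r+1,max(j-r,0):j+r+1]; z=np.median(p[p>0])
    return att(c)@np.array([(u-c["cx"])/c["fx"]*z,(v-c["cy"])/c["fy"]*z,z])+np.array(c["position"])
def atz(c,uv,z):
    r=att(c)@np.array([(uv[0]-c["cx"])/c["fx"],(uv[1]-c["cy"])/c["fy"],1]);p=np.array(c["position"])
    return p+r*(z-p[2])/r[2]
E
python3 - <<'E'
from h import *
for n in ["top","scene"]:
    c=cams.calibration(n);im,d=cams.capture(n);cv2.imwrite(f"pics/{n}1.png",im[...,::-1])
    print(n,np.round(c["position"]),c["attitude"])
    for t,z in [("release_top",144),("pusher_rest",150),("end_plate",130),("cradle",114),("pump",0)]:
        r=cams.spot_point(t,n)
        for k in r[:1]: print(t,k["p"],np.round(k["uv"]),np.round(world(c,d,k["uv"])),np.round(atz(c,k["uv"],z)))
s=readout.sense();print(s["eef_pos"],rot(s["ee_rot"]).round(2),s["force"],s["time_s"])
E
```

```text
pics
top [526.  -9. 941.] [ 0.01885006 -0.69897702  0.71423009 -0.03084114]
release_top 0.71 [276. 196.] [586.  77. 143.] [586.  77. 144.]
pusher_rest 0.77 [270. 192.] [596.  89. 144.] [596.  89. 150.]
end_plate 0.75 [228. 162.] [664. 181. 113.] [661. 177. 130.]
cradle 0.96 [322. 224.] [526. -17. 159.] [526. -18. 114.]
pump 0.73 [286. 201.] [577.  58. 132.] [585.  69.   0.]
scene [1000.  356.  714.] [-0.15302384  0.35664827  0.8560038  -0.34153068]
release_top 0.61 [353. 213.] [591.  72. 144.] [590.  72. 144.]
pusher_rest 0.87 [356. 217.] [594.  82. 144.] [598.  85. 150.]
end_plate 0.8 [374. 278.] [665. 186. 130.] [665. 186. 130.]
cradle 0.57 [397. 223.] [452. 100.  17.] [528. 136. 114.]
pump 0.61 [344. 253.] [653. 108. 112.] [589.  62.   0.]
[169.04704633 497.03915152 303.88439849] [[-0.95  0.32 -0.  ]
 [ 0.32  0.95 -0.  ]
 [ 0.   -0.   -1.  ]] [ 0.01101718 -0.70998265  0.6435275 ] 0.6
```

View pics/top1.png

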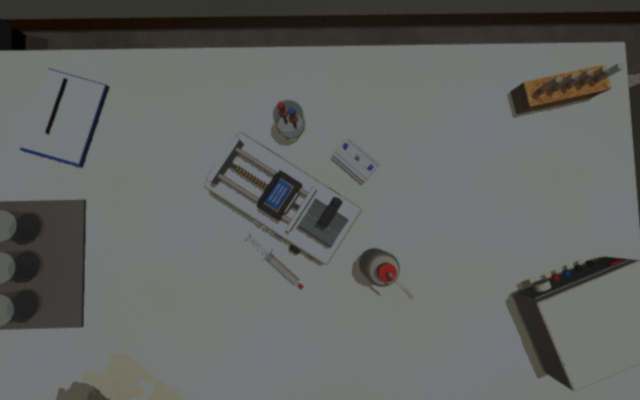

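View pics/scene1.png

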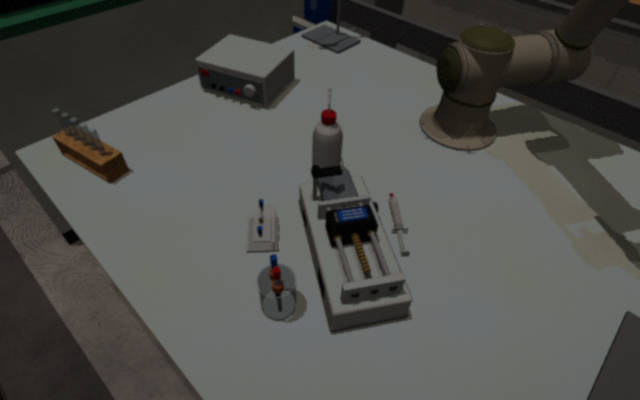

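The top view shows the pump at an angle: its end plate is near (228,162), the blue pad near (278,195), the cradle near (322,224) and the clamp near (330,210). The beaker (290,120), lamp holder (355,160), bottle (382,268) and syringe (275,265) all stand clear of the block's travel. The scene view agrees with this. I'll move above the pad and look from close by.

Units first: shifts go in shares of 600 mm and turns go in shares of 2 rad. So -352 mm / 600 = -0.5867, -176 mm / 600 = -0.2933, 1.12 rad / 2 = 0.56.

```bash
python3 -m handwheel '[[[-0.0733,-0.0367,0,0,0,0.07],[-0.1467,-0.0733,0,0,0,0.14],[-0.22,-0.11,0,0,0,0.21],[-0.2933,-0.1467,0,0,0,0.28],[-0.3667,-0.1833,0,0,0,0.35],[-0.44,-0.22,0,0,0,0.42],[-0.5133,-0.2567,0,0,0,0.49],[-0.5867,-0.2933,0,0,0,0.56]]]' 0.0 60
python3 - <<'E'
from h import *
s=readout.sense();M=rot(s["ee_rot"]);p=np.array(s["eef_pos"])
print(p,np.degrees(np.arctan2(M[1,0],M[0,0])),ctrl.tip_extent)
print(M.T@(np.array([588,75,304])-p), 0.973-np.arctan2(M[1,0],M[0,0]))
E
```

```text
time_s: 1.4
eef_pos: [446.8, 215.3, 304.1]
ee_rot: [0.0, 0.665, 0.747, 0.0]
force: [-0.8, 1.1, 0.5]
grip_width: 0.004
grip_force: 0.0
[446.77615763 215.3338476  304.09943058] 96.70693120487358 72.6
[-1.55867144e+02  1.23867614e+02  1.41337127e-01] -0.7148543590246911
```

To row units: -156 mm / 600 = -0.26, -128 mm / 600 = -0.2133, 0.715 rad / 2 = 0.3575.

```bash
python3 -m handwheel '[[[-0.0533,0.0417,0,0,0,0.07],[-0.1067,0.0833,0,0,0,0.14],[-0.16,0.125,0,0,0,0.21],[-0.2133,0.1667,0,0,0,0.28],[-0.26,0.2067,0,0,0,0.35],[-0.26,0.2067,0,0,0,0.3575],[-0.26,0.2067,0,0,0,0.3575]]]'
python3 - <<'E'
from h import *
s=readout.sense();M=rot(s["ee_rot"]);p=np.array(s["eef_pos"])
print(p,np.arctan2(M[1,0],M[0,0]),s["force"])
for n in ["wrist","top"]:
    c=cams.calibration(n);im,d=cams.capture(n);np.savez(f"{n}2.npz",im=im,d=d,pos=c["position"],A=att(c));cv2.imwrite(f"pics/{n}2.png",im[...,::-1])
    print(n,np.round(c["position"]))
    for t,z in [("release_top",144),("pusher_rest",150),("end_plate",130),("cradle",114)]:
        r=cams.spot_point(t,n)
        for k in r[:1]: print(t,k["p"],np.round(k["uv"]),np.round(world(c,d,k["uv"])),np.round(atz(c,k["uv"],z),1))
E
```

```text
time_s: 2.1
eef_pos: [587.9, 77.2, 303.5]
ee_rot: [-0.0, 0.883, 0.47, -0.0]
force: [-0.1, -0.0, -1.1]
grip_width: -0.002
grip_force: 0.0
[587.8818369   77.19672656 303.45022885] 0.97864835879661 [-0.08456119 -0.039249   -1.13841555]
wrist [635. 146. 373.]
release_top 0.92 [328. 211.] [592.  74. 144.] [591.9  73.5 144. ]
pusher_rest 0.7 [331. 188.] [603.  87. 148.] [603.7  87.5 150. ]
cradle 0.25 [330. 210.] [594.  73. 144.] [588.4  63.6 114. ]
top [526.  -9. 941.]
cradle 0.81 [320. 224.] [527. -13. 158.] [527.2 -13.3 114. ]
```

View pics/wrist2.png

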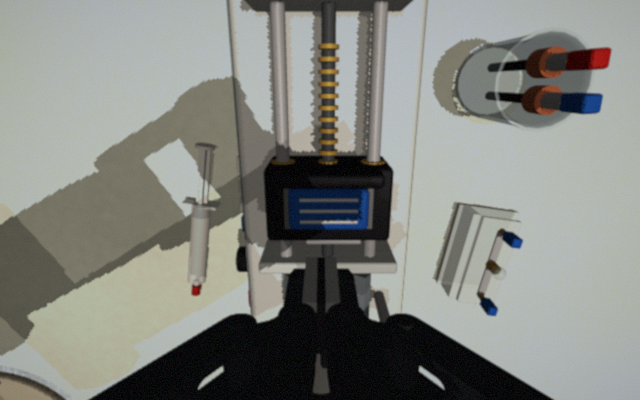

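The wrist view looks straight along the rods. The blue pad is at (285–370, 188–231), the black rest just beyond it near row 183, and the screw runs along column 328. The fingers are at the bottom, with nothing in the way. Next I'll refine the axis and the pad centre.

```bash
python3 - <<'E'
from h import *
c=cams.calibration("wrist");z=np.load("wrist2.npz");im,d=z["im"],z["d"];hsv=cv2.cvtColor(im,cv2.COLOR_RGB2HSV)
a=[(atz(c,(278,15),110)+atz(c,(380,15),110))/2,(atz(c,(284,155),110)+atz(c,(371.5,155),110))/2]
v=(a[0]-a[1]);print("rod mid",a,np.arctan2(v[1],v[0]))
i,j=np.mgrid[:400,:640];A=z["A"];P=np.stack([(j-c["cx"])/c["fx"]*d,(i-c["cy"])/c["fy"]*d,d],-1)@A.T+z["pos"]
box=(i>170)&(i<245)&(j>260)&(j<395)&(d>0)
pad=box&(hsv[...,0]>100)&(hsv[...,0]<130)&(hsv[...,1]>120)&(hsv[...,2]>60)
Q=P[pad];print(len(Q),np.percentile(Q[:,2],[5,50,95]))
w=cv2.minAreaRect(Q[:,:2].astype(np.float32));print(w)
# along-axis profile at the screw column
th=0.975;u=np.array([np.cos(th),np.sin(th)])
s=readout.sense();p=np.array(s["eef_pos"])
ss=(P[...,:2]-p[:2])@u;n=(P[...,:2]-p[:2])@np.array([-u[1],u[0]])
col=(abs(n)<8)&(i<245)&(d>0)
for b in range(-30,160,4):
    k=col&(ss>=b)&(ss<b+4)
    if k.sum(): print(b,np.round(np.percentile(P[k][:,2],[10,50,90])),end=' | ')
M=rot(s["ee_rot"]);print();print(M.round(3),p, np.percentile((Q[:,:2]-p[:2])@u,[1,99]),np.percentile((Q[:,:2]-p[:2])@np.array([-u[1],u[0]]),[1,99]))
E
```

```text
rod mid [array([662.80757953, 178.47647175, 110.        ]), array([610.15874259, 100.25038902, 110.        ])] 0.9783983068516532
697 [132.75254588 143.74262429 144.85620036]
((591.865966796875, 70.25434875488281), (34.18700408935547, 52.74907302856445), 58.17557907104492)
-30 [131. 132. 132.] | -26 [131. 132. 133.] | -22 [131. 132. 133.] | -18 [143. 143. 144.] | -14 [143. 144. 145.] | -10 [143. 144. 145.] | -6 [143. 144. 145.] | -2 [143. 144. 145.] | 2 [143. 144. 145.] | 6 [143. 144. 145.] | 10 [142. 143. 144.] | 14 [147. 149. 150.] | 18 [149. 150. 151.] | 22 [ 97. 145. 150.] | 26 [ 79. 117. 141.] | 30 [ 77.  79. 117.] | 34 [ 78. 113. 117.] | 38 [ 77. 111. 116.] | 42 [ 77. 113. 117.] | 46 [ 77. 112. 117.] | 50 [ 78. 112. 116.] | 54 [ 77. 113. 117.] | 58 [ 77. 112. 116.] | 62 [ 78. 112. 117.] | 66 [ 77. 111. 117.] | 70 [ 77. 113. 117.] | 74 [ 77. 112. 116.] | 78 [ 77. 113. 117.] | 82 [ 77. 112. 116.] | 86 [ 77. 114. 117.] | 90 [ 77. 112. 116.] | 94 [ 78. 112. 116.] | 98 [ 78. 113. 117.] | 102 [ 77. 112. 117.] | 106 [ 77. 113. 116.] | 110 [ 77. 111. 115.] | 114 [ 77. 112. 115.] | 118 [ 77. 112. 115.] | 122 [ 77. 111. 115.] | 126 [ 77. 111. 115.] | 130 [ 78. 103. 116.] | 
[[ 0.558  0.83   0.   ]
 [ 0.83  -0.558 -0.   ]
 [ 0.     0.    -1.   ]] [587.70729718  77.71967285 303.99637445] [-20.07901466  13.52409399] [-33.53023099  15.95143933]
```

To row units: 82 mm / 600 = 0.1367, 78 mm / 600 = 0.13.

```bash
python3 -m handwheel '[[[0,0.0117,0.0333,0,0,0],[0,0.0117,0.075,0,0,0],[0,0.0117,0.1083,0,0,0],[0,0.0117,0.13,0,0,0],[0,0.0117,0.1367,0,0,0],[0,0.0117,0.1367,0,0,0]]]'; python3 -m handwheel '[[[0,0,0.005,0,0,0],[0,0,0.01,0,0,0],[0,0,0.0133,0,0,0],[0,0,0.0133,0,0,0],[0,0,0.0133,0,0,0]]]'
```

```text
time_s: 3.2
eef_pos: [593.7, 73.6, 222.1]
ee_rot: [0.0, 0.883, 0.47, 0.0]
force: [-0.4, 0.7, 1.1]
grip_width: -0.002
grip_force: 0.0
time_s: 3.7
eef_pos: [593.9, 73.6, 214.5]
ee_rot: [0.0, 0.883, 0.47, 0.001]
force: [0.3, -1.0, 3.8]
grip_width: 0.002
grip_force: 1.9
```

```bash
python3 - <<'E'
from h import *
c=cams.calibration("wrist");im,d=cams.capture("wrist");cv2.imwrite("pics/w3.png",im[100:400,120:520,::-1])
s=readout.sense();print(s["eef_pos"],s["force"])
E
```

```text
[593.90791377  73.57794615 214.45851218] [ 1.73031571 -0.2589528   3.37986748]
```

View pics/w3.png

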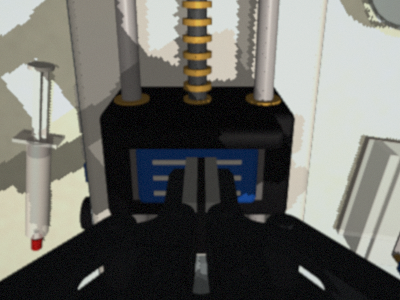

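The fingertips are on the pad, centred across it near (200,180) in the crop. The front faces are a few mm short of the rest. The contact force (about 3.5 N) matches the spring, so I'll press on.

To row units: 4.5 mm / 600 = 0.0075, 4 mm / 600 = 0.0067.

```bash
python3 -m handwheel '[[[0,0,0.0033,0,0,0],[0,0,0.0067,0,0,0],[0,0,0.0075,0,0,0],[0,0,0.0075,0,0,0]]]'; python3 -m handwheel '[[[0.0033,0,0,0,0,0],[0.0067,0,0,0,0,0],[0.01,0,0,0,0,0],[0.0133,0,0,0,0,0],[0.0167,0,0,0,0,0],[0.02,0,0,0,0,0]]]'
```

```text
time_s: 4.15
eef_pos: [593.9, 73.5, 209.7]
ee_rot: [0.0, 0.883, 0.47, 0.001]
force: [1.5, 0.5, 5.9]
grip_width: 0.001
grip_force: 3.1
time_s: 4.75
eef_pos: [600.5, 83.2, 209.6]
ee_rot: [0.0, 0.883, 0.47, -0.0]
force: [-0.8, -2.4, 6.5]
grip_width: -0.001
grip_force: 3.1
```

To row units: 65 mm / 600 = 0.1083, 59 mm / 600 = 0.0983.

```bash
python3 -m handwheel '[[[0.01,0,0,0,0,0],[0.025,0,0,0,0,0],[0.04,0,0,0,0,0],[0.055,0,0,0,0,0],[0.07,0,0,0,0,0],[0.085,0,0,0,0,0],[0.0983,0,0,0,0,0],[0.1083,0,0,0,0,0]]]'
python3 - <<'E'
from h import *
im,d=cams.capture("wrist");cv2.imwrite("pics/w4.png",im[...,::-1])
s=readout.sense();print(s["eef_pos"],s["force"])
E
```

```text
time_s: 5.55
eef_pos: [636.8, 137.5, 209.6]
ee_rot: [0.0, 0.883, 0.47, -0.0]
force: [-1.1, -1.3, 6.2]
grip_width: 0.002
grip_force: 3.1
[637.21012869 138.02308865 209.63572815] [1.95318202 0.41059788 6.0832568 ]
```

View pics/w4.png

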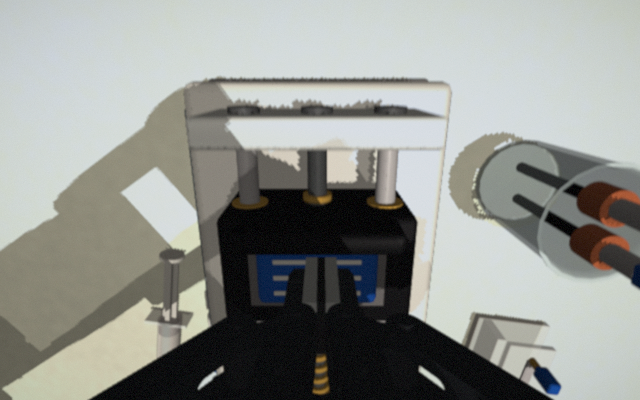

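The block is following the fingers along the rods. Its front edge is at row 190 and the end plate's face at row 148, so a gap of roughly 25–30 mm remains. The fingers are still centred on the pad, so I'll continue and slow down near the end.

To row units: 19 mm / 600 = 0.0317, 17 mm / 600 = 0.0283.

```bash
python3 - <<'E'
from h import *
c=cams.calibration("wrist");a=atz(c,(317,149),130);b=atz(c,(317,192),132);print(a-b,np.linalg.norm((a-b)[:2]))
E
python3 -m handwheel '[[[0.0083,0,0,0,0,0],[0.0167,0,0,0,0,0],[0.0233,0,0,0,0,0],[0.0283,0,0,0,0,0],[0.0317,0,0,0,0,0],[0.0317,0,0,0,0,0]]]'
```

```text
[10.31481109 15.31840936 -2.        ] 18.467511830229032
time_s: 6.2
eef_pos: [647.4, 153.2, 209.6]
ee_rot: [0.0, 0.883, 0.47, 0.0]
force: [0.6, -0.7, 5.7]
grip_width: -0.0
grip_force: 3.1
```

To row units: 6 mm / 600 = 0.01, 1.5 mm / 600 = 0.0025.

```bash
python3 -m handwheel '[[[0.0025,0,0,0,0,0],[0.005,0,0,0,0,0],[0.0075,0,0,0,0,0],[0.0092,0,0,0,0,0],[0.01,0,0,0,0,0]]]'; python3 - <<'E'
from h import *
im,d=cams.capture("wrist");cv2.imwrite("pics/w5.png",im[...,::-1])
s=readout.sense();print(s["eef_pos"],s["force"])
E
```

```text
time_s: 6.7
eef_pos: [650.6, 158.0, 209.6]
ee_rot: [0.0, 0.883, 0.47, -0.0]
force: [-0.3, -2.1, 5.4]
grip_width: -0.002
grip_force: 3.1
[650.65508613 157.96814856 209.65275565] [-0.04188277 -1.03748598  5.88195866]
```

View pics/w5.png

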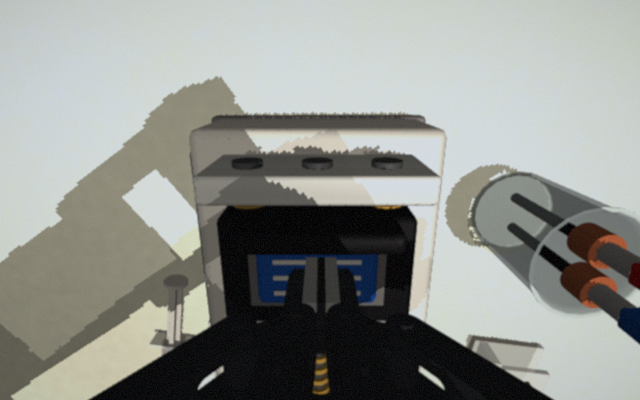

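The block is almost at the plate, with only slivers of its gold bushings showing at row 207. I'll creep forward and watch the force.

```bash
for i in 1 2 3; do python3 -m handwheel '[[[0.0017,0,0,0,0,0],[0.0033,0,0,0,0,0],[0.0033,0,0,0,0,0]]]' | egrep 'pos|force: \['; done
```

```text
eef_pos: [651.8, 159.7, 209.7]
force: [1.0, -0.6, 5.9]
eef_pos: [652.8, 161.2, 209.6]
force: [-1.9, -2.7, 6.4]
eef_pos: [653.7, 162.5, 209.4]
force: [-2.3, -3.5, 6.9]
```

To row units: 1.5 mm / 600 = 0.0025, 1 mm / 600 = 0.0017.

```bash
for i in 1 2; do python3 -m handwheel '[[[0.0017,0,0,0,0,0],[0.0025,0,0,0,0,0],[0.0025,0,0,0,0,0],[0.0025,0,0,0,0,0]]]' | egrep 'pos|force: \['; done
```

```text
eef_pos: [654.5, 163.7, 209.5]
force: [-3.1, -4.2, 5.5]
eef_pos: [655.4, 165.0, 209.4]
force: [-1.8, -4.4, 6.1]
```

```bash
python3 - <<'E'
from h import *
im,d=cams.capture("wrist");cv2.imwrite("pics/w6.png",im[130:330,170:470,::-1].repeat(2,0).repeat(2,1))
s=readout.sense();print(s["eef_pos"],s["force"],s["wrist_torque"])
E
```

```text
[655.36917257 164.95476041 209.46393837] [-2.18613609 -3.90751352  5.72564081] [-0.65050115  0.39150543 -0.0085924 ]
```

View pics/w6.png

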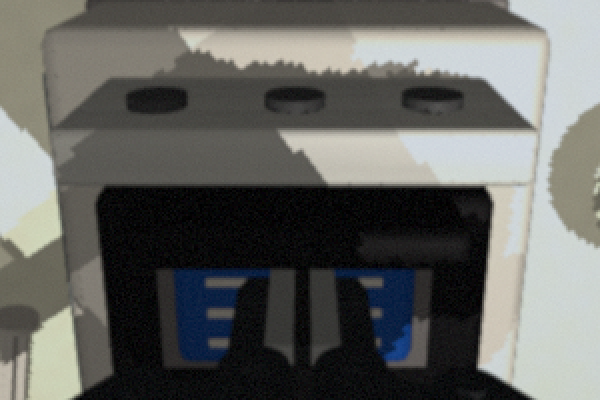

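The block's top edge now meets the plate with no visible gap (crop row 185). A steady force of about 4.5 N suggests the tips are sliding on the pad toward the rest. I'll creep on to get a positive push against the stop.

```bash
for i in 1 2 3; do python3 -m handwheel '[[[0.0008,0,0,0,0,0],[0.0017,0,0,0,0,0],[0.0017,0,0,0,0,0]]]' | egrep 'pos|force: \['; done
```

```text
eef_pos: [655.6, 165.2, 209.4]
force: [-5.1, -6.9, 7.8]
eef_pos: [655.8, 165.4, 209.4]
force: [-10.1, -11.0, 9.3]
eef_pos: [656.0, 165.5, 209.4]
force: [-13.4, -14.9, 11.2]
```

Firm at the stop (about 20 N). I'll ease off the push, then lift straight up.

To row units: -2 mm / 600 = -0.0033, -1 mm / 600 = -0.0017.

```bash
python3 -m handwheel '[[[-0.0017,0,0,0,0,0],[-0.0033,0,0,0,0,0],[-0.0033,0,0,0,0,0]]]' | egrep 'pos|force: \['; python3 -m handwheel '[[[0,0,-0.0033,0,0,0],[0,0,-0.0067,0,0,0],[0,0,-0.01,0,0,0],[0,0,-0.0133,0,0,0],[0,0,-0.0183,0,0,0],[0,0,-0.0183,0,0,0]]]'| egrep 'time|pos|force: \['; python3 -m handwheel '[[[0,0,-0.0167,0,0,0],[-0.0083,0,-0.0583,0,0,0],[-0.025,0,-0.1167,0,0,0],[-0.05,0,-0.1667,0,0,0],[-0.05,0,-0.1667,0,0,0]]]'| egrep 'pos|force: \['
python3 - <<'E'
from h import *
n="wrist";c=cams.calibration(n);im,d=cams.capture(n);cv2.imwrite("pics/w7.png",im[...,::-1])
for t,z in [("release_top",144),("pusher_rest",150),("end_plate",130)]:
    for k in cams.spot_point(t,n)[:1]: print(t,k["p"],np.round(k["uv"]),np.round(world(c,d,k["uv"]),1),np.round(atz(c,k["uv"],z),1))
E
```

```text
eef_pos: [655.6, 165.2, 209.4]
force: [-6.7, -6.6, 7.1]
time_s: 10.3
eef_pos: [655.4, 165.6, 218.9]
force: [-3.0, -5.7, -2.2]
eef_pos: [639.7, 140.9, 325.9]
force: [-0.6, 0.4, 0.8]
release_top 0.78 [314. 170.] [650.6 161.8 144.4] [650.5 161.7 144. ]
pusher_rest 0.88 [318. 147.] [662.7 175.2 149. ] [662.8 175.4 150. ]
```

View pics/w7.png

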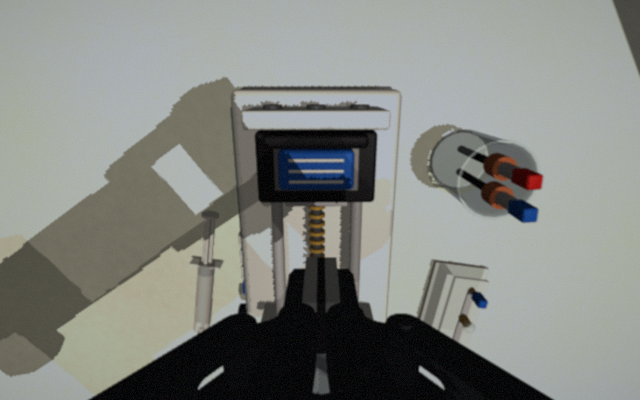

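The pad has sprung up (144 mm) and the block sits at the end plate (rows 130–200), with the neighbours unmoved. One numeric check of the remaining gap and of any pump shift.

```bash
python3 - <<'E'
from h import *
n="wrist";c=cams.calibration(n);im,d=cams.capture(n)
i,j=np.mgrid[:400,:640];P=np.stack([(j-c["cx"])/c["fx"]*d,(i-c["cy"])/c["fy"]*d,d],-1)@att(c).T+np.array(c["position"])
for r in range(118,140):print(r,im[r,268].tolist(),np.round(P[r,268],1), round(float(P[r,268,:2]@[.558,.83]),1))
z=np.load("wrist2.npz");im0,d0=z["im"],z["d"]
P0=np.stack([(j-c["cx"])/c["fx"]*d0,(i-c["cy"])/c["fy"]*d0,d0],-1)@z["A"].T+z["pos"]
def S(P,d):
    k=(d>0)&(abs(P[...,2]-130)<2.5)&(i<129); return P[k][:,:2]@[.558,.83]
for a in (S(P0,d0),S(P,d)): print(len(a),np.percentile(a,[0,2,50,98]) if len(a) else'')
t0=np.load("top2.npz");im,d=cams.capture("top");cv2.imwrite("pics/top8.png",np.hstack([t0["im"][100:300,180:420],im[100:300,180:420]])[...,::-1])
for t in ("release_top","end_plate","cradle"): print(t,[(k["p"],np.round(k["uv"],1)) for k in cams.spot_point(t,"top")[:1]])
E
```

```text
118 [177, 183, 189] [640.9 211.4 129.3] 533.1
119 [177, 183, 187] [640.6 210.9 130.1] 532.5
120 [175, 182, 184] [640.2 210.3 129.9] 531.8
121 [177, 183, 185] [639.9 209.8 130.8] 531.2
122 [176, 183, 184] [639.3 209.2 129.9] 530.4
123 [179, 184, 186] [639.  208.6 130. ] 529.7
124 [178, 184, 185] [638.4 208.  129.5] 528.9
125 [175, 182, 182] [638.3 207.5 131.2] 528.4
126 [178, 184, 186] [637.8 206.9 130.5] 527.6
127 [176, 179, 181] [637.1 206.3 129.1] 526.8
128 [171, 171, 166] [636.8 205.8 129.7] 526.1
129 [145, 143, 135] [636.5 205.2 130.5] 525.5
130 [95, 93, 87] [634.4 204.4 122. ] 523.7
131 [36, 36, 34] [635.1 204.  127.6] 523.7
132 [14, 10, 12] [634.9 203.4 128.8] 523.1
133 [8, 9, 5] [634.8 202.9 130.5] 522.6
134 [0, 1, 0] [635.7 202.6 137. ] 522.8
135 [11, 13, 16] [637.2 202.3 146.8] 523.5
136 [12, 11, 13] [637.1 201.9 148.3] 523.1
137 [21, 19, 22] [636.9 201.4 148.9] 522.5
138 [15, 18, 16] [636.4 200.8 148.6] 521.8
139 [20, 21, 21] [636.1 200.3 149. ] 521.2
191 [457.21834712 457.89003369 482.80969219 493.63777613]
2867 [525.92742558 526.14299439 532.54874745 538.70324298]
release_top []
end_plate [(0.62, array([371.3, 267.8]))]
cradle [(0.65, array([320.7, 224.6]))]
```

View pics/top8.png

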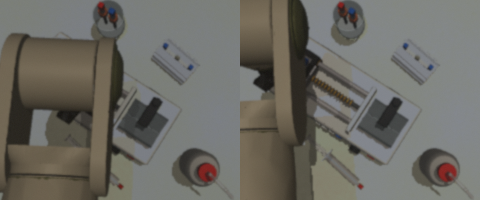

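Before and after, the pump, bottle, beaker and lamp holder line up. The block's edge meets the plate within about 1–2 mm (the nominal home gap is 1 mm), and the hard stop was felt.

```bash
python3 -c "
from rig import order
print(order.finish_job())"
```

```text
the job is handed in; nothing more can be done
None
```

The pusher block is fully home against the end plate with the release pad sprung up again, the pump and the other things show no visible movement in the camera views, and the job is handed in.

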